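# Fit and hold a shaft collar on the spindle's flat

## Task

On the small spindle stand, first swing the stop arm in round the shaft until it clicks home in its end catch, then pinch the upright shaft and turn it until you feel its flat and the flat faces squarely towards the key guide. Then slide the collar over the shaft, upright, its set-screw on the flat and pointing straight at the key guide, down until it sits on the stop arm. Finish while still gripping the collar there, ready for the screw to be tightened; do not let go, and leave the jar, the saw and the wood offcut alone.

Things in the scene. Friction and masses are not known exactly. Their poses are not given: they have to be found in the camera images.
- spindle: Fixed grey spindle stand. Origin: on the upright shaft's axis, on the bench under the base plate; z up; +x points from the shaft to the key guide. Plate 10 mm thick, x -45 to 105 mm, y -105 to 75 mm; bearing housing round the shaft to z = 30 mm; the stop arm's hinge post stands at y = -75 mm; a sprung ball catch at (-26, 35) mm, top z = 34 mm.
- key_guide (a point): Centre of the inner end of the key guide's brass bore, 74 mm out from the shaft axis along the stand's +x, 50 mm above the bench; axes as the stand's. The guide is an aluminium block 16 x 30 mm, centred 85 mm out, top 58 mm above the bench; a thin hex key (looks only) lies through it, aimed at the shaft.
- shaft (a joint): Turn of the upright steel shaft, rad, anticlockwise from above; 0 = flat faces the key guide; starts 0.6 to 1.5. Diameter 20 mm, from 30 to 85 mm above the bench, last 6 mm tapering to 12 mm. One flat over its whole length, 6 mm from the axis: 16 mm across flat and back, 20 mm across the round. Turns all round, 0.06 N m friction, stays where left.
- shaft_flat (a point): Point on the middle of the flat's width, 6 mm from the shaft axis, 70 mm above the bench; its x axis is the flat's outward normal, z up.
- stop_arm (a joint): Swing of the steel stop arm about its upright hinge, rad, growing clockwise from above; starts 0.1 to 0.5; 1.2 is its end stop, where it lies along the stand's +y, held by the ball catch. It takes some 3.5 N at the pin from 1.05 to 1.14, snaps home from there, 0.3 N before. Arm 7 mm thick, 8 wide; when home its two tines straddle the shaft, top 41 mm above the bench.
- stop_pin (a point): Centre of the top of the upright steel pin by which the stop arm is swung: 10 mm in diameter, 33 mm tall above the arm, top 74 mm above the bench, 131 mm from the hinge axis. In the hinge point's frame it stands at (-16, 130) mm; with the arm home, at (-16, 55) mm in the stand's frame.
- stop_hinge (a point): On the stop arm's hinge axis, at the top of its hub, 43 mm above the bench; turns with the arm; z up, y along the arm from hinge towards pin (parallel to the stand's y when home).
- stop_seat (a point): Fixed point on the shaft axis at the height of the stop arm's top face, 41 mm above the bench; axes as the stand's. The collar's origin belongs here.
- collar: Loose dark steel collar, about 0.14 kg, flat on the bench. Origin: centre of underside; z up the bore; +x along the set-screw. Outside 40 mm, 18 mm high, bore 23 mm; two flat cheeks 26 mm long at +y and -y, 44 mm over both, to grip it by. Inside, the screw's 5 mm wide tip reaches to 7.5 mm from the axis, so it passes down the shaft only with the screw at the flat.
- set_screw (a point): Outer end of the collar's set-screw, an 8 mm stub sticking out of the collar's round side, 30 mm from the bore axis along the collar's +x, 9 mm above its underside.
- jar: Closed glass jar, 56 mm in diameter, 65 mm high, origin under its centre. Bystander.
- saw: Jeweller's saw frame lying flat, about 290 x 135 mm, 29 mm high at its wooden handle along -x; origin on the bench by the blade, 75 mm from the handle; frame towards +y. Bystander.
- offcut: Plywood offcut 140 x 90 x 9 mm with a rectangular hole; origin under its centre. Bystander.
Things that resemble listed ones, but are neither listed nor needed, are in the scene too. There is more than one size of the collar; the one meant has the size given above.

How it is judged:
On the way, in this order (a step that is already met when the one before it is completed fails the run):
1. the stop arm is home in its end catch (within 0.04 rad of its stop) (value of joint stop_arm above 1.16 rad), for 0.2 s.
2. the shaft's flat faces the key guide (within 0.2 rad), stop arm still home (value of joint stop_arm above 1.16 rad and value of joint shaft between -0.2 and 0.2 rad), for 0.2 s.
At the end, for the whole second after the job is handed in: Arm within 0.04 rad of its stop; flat faces the guide within 0.2 rad; collar upright (0.12 rad) on the shaft, within 4 mm of centre, underside within 4 mm of the arm's top, set-screw end within 7.5 mm of the line to the guide, at rest, gripped by the fingers with over 2 N (all of step 2 and horizontal distance between collar and stop_seat below 0.004 m and angle between collar's own z axis and vertical below 0.12 rad and z of collar in the frame of spindle between 0.037 and 0.045 m and x of set_screw in the frame of spindle above 0.02 m and y of set_screw in the frame of spindle between -0.0075 and 0.0075 m and contact force between the fingers and collar above 2 N and linear speed of collar below 0.02 m/s); the arm keeps its last pose, push and grip.
It fails at once if the jar is pushed away (over 40 mm) (distance of jar from where it was at the start of the episode above 0.04 m).
It fails at once if the saw is pushed away (over 40 mm) (distance of saw from where it was at the start of the episode above 0.04 m).
It fails at once if the offcut is pushed away (over 40 mm) (distance of offcut from where it was at the start of the episode above 0.04 m).
It also fails if it takes over 64 s, if anything falls off the work surface, if the arm or the gripper's body presses on something with over 40 N, if the wrist force passes 120 N, or if a joint passes its speed limit or range.

## Robot

A 6-joint arm with a two-finger parallel gripper is mounted at the origin on the work surface. World frame = base frame: x ahead of the robot, y to its left, z up, the work surface at z = 0. Lengths are in m, angles in rad, forces in N, time in s.
With the tool pointing down it reaches from about 0.3 to 0.875 m from the base axis. Payload 4.2 kg.
Tool frame: the origin (TCP) lies at the centre of the arm's flange, where the gripper is bolted on; the fingertips stand 173 mm ahead of it and the grasp point (between the pads) lies 155 mm ahead of it (bot.finger_overhang is the distance from the TCP to the fingertips, in m); z points along the fingers, y is the line along which they close (so a half turn about z gives the same grasp; the last joint's range is limited). The gripper opens to 85 mm and grips with 20 to 120 N. Pads are 22 mm wide; open, the fingers measure 114 mm over their backs; the gripper's body (76 mm by 85 mm) begins 54 mm behind the grasp point. The pads swing forward as they close: fully open they stand 13 mm farther back than shut.
Start: joints at [1.228, 0.32, 1.565, -0, 1.257, -0.02], TCP at [0.182, 0.545, 0.405] pointing down, gripper open.
Joint ranges: [-3.11, 3.11], [-0.84, 2.01], [0.21, 2.61], [-1.34, 4.49], [0.05, 2.63], [-2.56, 2.56]. Speed limits (rad/s): [2.57, 2.57, 3.14, 3.14, 3.14, 3.14].

## Interface

Orientations are given as [roll, pitch, yaw] about the fixed x, y, z axes, in that order (R = Rz(yaw) Ry(pitch) Rx(roll)).
In Python, from bench import bot gives the robot as it stands. The module is installed in compiled form; this text tells all that it offers.
- The arm moves only by the shell command python3 -m pendant 'ROWS' [FORCE]. ROWS is JSON, a list of rows, each an object of numbers: "dx", "dy", "dz": the shift along the tool's x, y, z scaled (see below); "wx", "wy", "wz": the turn, a rotation vector about the tool's x, y, z scaled (see below); "grip": the opening, from -1 (shut) to 1 (fully open), so that 0 is half open. In form: [{"dx": .., "dy": .., "dz": .., "wx": .., "wy": .., "wz": .., "grip": ..}, ...]. A call has 1 to 12 rows; each row is the pose to reach, as a shift and turn from the pose commanded when the call began, along the tool's axes at that moment, turning the shorter way round; what a row does not reach only later rows make up. The controller multiplies each number of a shift by 0.5 m and each number of a turn by 2 pi rad. A row lasts 1/8 s, in which the tool goes at most 62.5 mm and 10.7 degrees, less where a joint would pass 70% of its speed; a pose out of reach is approached as far as the arm can. A call with a number of a shift or a turn outside -1 to 1 is refused whole. A call with a gripper value outside its range is refused whole. The fingers move at their own pace and stop on an object; FORCE is the grip in N (left out, the last holds). Time passes only in rows, so rows that repeat a pose let the fingers close. It gives the time, the measured TCP pose, the force, the opening and the grip force at its end, in the units of the state.
- bot.sense(): the state, without advancing time (a new reading comes with each control period).
- bot.capture(name): name is "side" or "top" or "wrist"; returns (picture, depth): 400x640x3 uint8, red, green, blue; 400x640 float32, m along the optical axis (not along the pixel's ray), 0 where there is no reading.
- bot.camera_model(name): a dict with "fx", "fy", "cx", "cy" (pixels), "rvec" (rotation vector, rad) and "tvec" (3), from world to camera coordinates, as OpenCV has them. Camera axes: x right, y down, z forward; pixel columns grow to the right and rows downward; lengths in m; the calibration is good to about 2 mm. A picture is of the moment at which its call begins: read the wrist's pose just before it. camera_model takes no time and is no camera call; for the wrist camera it gives the pose at the moment of the call.
- bot.sign_off(): hands the job in; it is judged then, once.
Trained networks look in the newest picture that a camera, given by its name, has taken for a name from the list of things; names that differ only in an ending like _2 or _b are one class to them, and where a whole thing is asked for, a point or a joint stands for the part that bears it (a point fixed in the world has none). Each returns a list of dicts, best first, with "conf" (0 to 1); they miss things now and then, are a little off and sometimes report something else, mostly with a low value. They report only what shows in the picture. A call takes as long as a camera call. They do not tell look-alikes from the thing itself.
- bot.find_in(camera, target): "extent" ([left, top, right, bottom] in pixels, round what is visible of it).
- bot.trace(camera, target): "mask" (400x640 bool, what is visible of it) and "extent" ([left, top, right, bottom] in pixels, round what is visible of it).
The state is a dict: "t": time; "joints": joint angles; "dq": joint speeds; "joint_efforts": joint torques, N m; "ee_pos": TCP position; "eef_rot": TCP orientation; "force": force on the tool from outside, world axes, zero at the start; "moment": the same for the moment, N m; "grip_width": finger opening in m; "finger_force": force on a finger pad.
Only numpy, scipy, OpenCV 4.12 (cv2) and the standard library are available. Lean on these libraries where they do the work, as an engineer would, in place of code of your own. Each camera call takes 0.05 s, during which the arm holds its last target. There are 200 camera calls.

## Working session

There is one attempt and no reset: what is moved stays moved. The work goes in short steps, Python scripts to look and compute and a shell command to move; the robot and the scene stay as the last step left them, time stands still between calls to the robot, and variables do not carry over. Pictures are saved under pics/ and viewed, at most 10 in all, crops included, and the job is handed in when it is done.

```bash
mkdir -p pics; cat > h.py <<'E'
import numpy as np, cv2
from bench import bot
from scipy.spatial.transform import Rotation as R
def cam(n):
    m=bot.camera_model(n); Rm=cv2.Rodrigues(np.array(m['rvec'],float))[0]; return m,Rm,np.array(m['tvec'],float).ravel()
def cloud(d,c):
    m,Rm,t=c; v,u=np.mgrid[0:400,0:640]
    P=np.stack([(u-m['cx'])/m['fx']*d,(v-m['cy'])/m['fy']*d,d],-1)
    W=(P-t)@Rm; W[d<=0]=np.nan; return W
def at_z(c,u,v,z):
    m,Rm,t=c; r=np.array([(u-m['cx'])/m['fx'],(v-m['cy'])/m['fy'],1])@Rm; o=-t@Rm
    return o+r*(z-o[2])/r[2]
def proj(c,p):
    m,Rm,t=c; q=Rm@np.array(p)+t; return q[0]/q[2]*m['fx']+m['cx'],q[1]/q[2]*m['fy']+m['cy']
def save(n,im): cv2.imwrite('pics/'+n,im[...,::-1])
E
python3 - <<'E'
from h import *
out=[]
for n in ['top','side']:
    im,d=bot.capture(n);c=cam(n);W=cloud(d,c)
    for t in ['spindle','key_guide','shaft','stop_arm','stop_pin','collar','jar','saw','offcut']:
        try:
            for r in bot.trace(n,t)[:4]:
                m=r['mask'];P=W[m];P=P[~np.isnan(P[:,0])]
                print(n,t,round(r['conf'],2),np.round(r['extent']),np.round(np.median(P,0),3),'min',np.round(np.percentile(P,3,axis=0),3),'max',np.round(np.percentile(P,97,axis=0),3))
        except Exception as e: print(n,t,e)
    save(n+'0.png',im)
E
```

```text
top spindle 0.64 [339. 167. 422. 253.] [ 0.614 -0.135  0.01 ] min [ 0.531 -0.223  0.004] max [ 0.693 -0.052  0.057]
top key_guide 0.59 [338. 168. 419. 256.] [ 0.615 -0.135  0.01 ] min [ 0.531 -0.223  0.004] max [ 0.695 -0.052  0.057]
top shaft 0.63 [370. 210. 379. 221.] [ 0.588 -0.115  0.081] min [ 0.583 -0.125  0.037] max [ 0.601 -0.108  0.086]
top stop_arm 0.88 [359. 219. 412. 257.] [ 0.545 -0.162  0.04 ] min [ 0.493 -0.203  0.   ] max [ 0.586 -0.089  0.069]
top stop_pin 0.7 [362. 215. 408. 256.] [ 0.542 -0.149  0.041] min [ 0.492 -0.198  0.001] max [ 0.584 -0.089  0.069]
top collar 0.67 [245. 216. 262. 233.] [0.544 0.19  0.016] min [ 0.526  0.171 -0.002] max [0.565 0.21  0.021]
top collar 0.67 [198. 208. 218. 236.] [0.544 0.311 0.022] min [0.519 0.286 0.002] max [0.571 0.335 0.026]
top jar 0.64 [251. 160. 273. 188.] [0.674 0.177 0.063] min [0.656 0.156 0.012] max [0.701 0.2   0.067]
top saw 0.91 [106. 165. 163. 272.] [0.5  0.49 0.01] min [ 0.407  0.434 -0.001] max [0.68  0.58  0.028]
top offcut 0.78 [445. 242. 490. 298.] [ 0.478 -0.371  0.008] min [ 0.418 -0.419 -0.001] max [ 0.55
[... 1002 characters left out ...]
[0.517 0.292 0.002] max [0.573 0.34  0.025]
side collar 0.58 [364. 161. 406. 177.] [ 0.484 -0.359  0.009] min [ 0.422 -0.415  0.001] max [ 0.549 -0.314  0.011]
side collar 0.53 [301. 259. 324. 283.] [0.544 0.196 0.014] min [ 0.525  0.171 -0.   ] max [0.567 0.215 0.019]
side jar 0.56 [245. 226. 270. 264.] [0.677 0.197 0.043] min [0.658 0.16  0.002] max [0.707 0.209 0.066]
side saw 0.82 [155. 343. 350. 400.] [0.479 0.456 0.014] min [ 0.403  0.437 -0.001] max [0.682 0.55  0.027]
side saw 0.53 [304. 260. 321. 277.] [0.544 0.198 0.015] min [0.526 0.174 0.001] max [0.56  0.215 0.019]
side offcut 0.96 [363. 158. 409. 180.] [ 0.483 -0.364  0.008] min [ 0.419 -0.42  -0.   ] max [ 0.556 -0.314  0.011]
```

```bash
python3 - <<'E'
from h import *
a=cv2.imread('pics/top0.png')[150:310,100:500]
cv2.imwrite('pics/v1.png',cv2.resize(a,None,fx=2,fy=2,interpolation=cv2.INTER_CUBIC))
a=cv2.imread('pics/top0.png')[155:275,335:435]; b=cv2.imread('pics/top0.png')[200:280,195:295]
cv2.imwrite('pics/v2.png',np.vstack([cv2.resize(x,(400,4*x.shape[0]),interpolation=cv2.INTER_CUBIC) for x in (b,a)])[:600] if 0 else np.hstack([cv2.resize(a,(400,480),interpolation=cv2.INTER_CUBIC),cv2.resize(b,(400,320),interpolation=cv2.INTER_CUBIC).repeat(1,0)[:320].copy() if 0 else cv2.copyMakeBorder(cv2.resize(b,(400,320),interpolation=cv2.INTER_CUBIC),0,160,0,0,cv2.BORDER_CONSTANT)]))
E
```

```text
(no output)
```

View pics/v1.png

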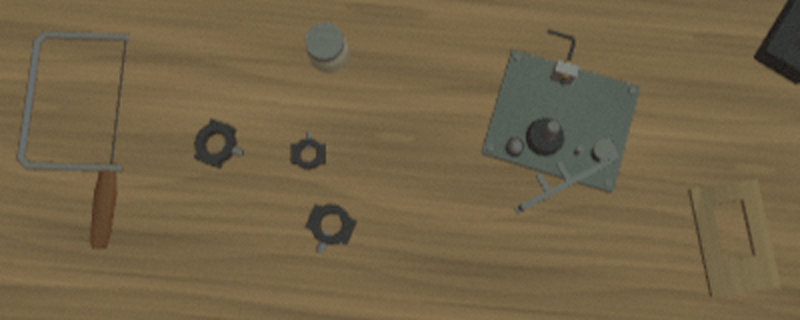

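View pics/v2.png

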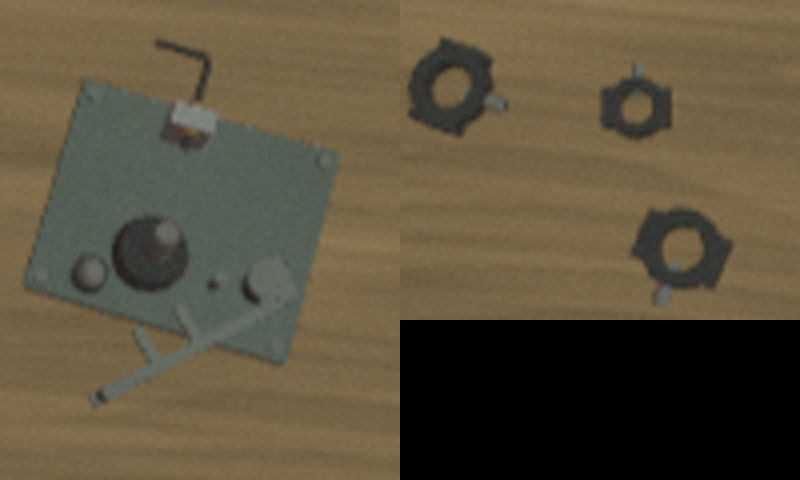

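Candidates for the collar in the top picture are (207,221), about 55 mm and 25 mm high; (265,262), also about 55 mm; and (253,225), about 40 mm and 18 mm high, with its screw towards +x. I choose (253,225). The crop agrees: its ring is clearly the smallest. The stop arm is swung out at the lower left of the stand, with its pin near (359,255).

```bash
cat >> h.py <<'E'
def go(p,yaw):
    "row numbers from the present pose to TCP p, pointing down, closing line at world angle yaw (mod pi)"
    s=bot.sense(); R0=R.from_euler('xyz',s['eef_rot']); best=None
    for k in (0,np.pi):
        # tool z down; tool y = (cos yaw, sin yaw)
        y=np.array([np.cos(yaw+k),np.sin(yaw+k),0]);z=np.array([0,0,-1.]);x=np.cross(y,z)
        w=(R0.inv()*R.from_matrix(np.c_[x,y,z])).as_rotvec()
        if best is None or np.linalg.norm(w)<np.linalg.norm(best): best=w
    d=R0.inv().apply(np.array(p)-s['ee_pos'])/0.5
    print('d',np.round(d,4),'w',np.round(best/2/np.pi,4),'rows>=',round(max(np.linalg.norm(d)*.5/.0625,np.degrees(np.linalg.norm(best))/10.7),1),'j6',round(s['joints'][5],2))
E
cat > stand.py <<'E'
from h import *
def fit(W,msk):
    P=W[msk];P=P[~np.isnan(P[:,0])];Q=P[(P[:,2]>.006)&(P[:,2]<.015)]
    (cx,cy),(w,h),a=cv2.minAreaRect((Q[:,:2]*1000).astype(np.float32)); return cx,cy,w,h,a
E
python3 - <<'E'
from stand import *
im,d=bot.capture('top');c=cam('top');W=cloud(d,c)
for n in ('spindle',):
    r=bot.trace('top',n)[0]; print(fit(W,r['mask']))
W2=W[150:280,330:440].reshape(-1,3)
for lo,hi,nm in ((.07,.09,'shafttop'),(.062,.072,'pin/..'),(.05,.06,'guide')):
    q=W2[(W2[:,2]>lo)&(W2[:,2]<hi)]; print(nm,len(q),np.round(q[:14],3).tolist())
# collar
cm=bot.trace('top','collar')
for r in cm[:2]:
    P=W[r['mask']];q=P[P[:,2]>.012]; print(r['extent'],np.round(q.mean(0),4),np.round(q.max(0)-q.min(0),3))
s=bot.sense();print(s['eef_rot'],s['ee_pos'],s['force'],s['grip_width'])
m,Rm,t=cam('wrist');print('wristcam pos',-t@Rm,Rm,m['fx'])
E
```

```text
(619.4873046875, -137.00924682617188, 179.5236053466797, 149.59030151367188, 78.34004974365234)
shafttop 59 [[0.601, -0.116, 0.083], [0.602, -0.119, 0.08], [0.599, -0.114, 0.083], [0.599, -0.116, 0.084], [0.598, -0.118, 0.086], [0.6, -0.122, 0.079], [0.596, -0.112, 0.082], [0.596, -0.114, 0.085], [0.597, -0.117, 0.082], [0.596, -0.119, 0.085], [0.596, -0.121, 0.086], [0.598, -0.124, 0.08], [0.593, -0.112, 0.083], [0.593, -0.114, 0.084]]
pin/.. 11 [[0.589, -0.107, 0.065], [0.588, -0.109, 0.072], [0.586, -0.109, 0.068], [0.586, -0.111, 0.071], [0.585, -0.112, 0.064], [0.584, -0.114, 0.069], [0.586, -0.122, 0.064], [0.496, -0.085, 0.069], [0.493, -0.088, 0.069], [0.491, -0.086, 0.067], [0.489, -0.091, 0.064]]
guide 133 [[0.724, -0.108, 0.056], [0.726, -0.111, 0.052], [0.724, -0.113, 0.057], [0.725, -0.115, 0.054], [0.727, -0.119, 0.051], [0.723, -0.116, 0.053], [0.724, -0.119, 0.051], [0.724, -0.121, 0.051], [0.725, -0.124, 0.051], [0.724, -0.126, 0.053], [0.721, -0.124, 0.053], [0.722, -0.127, 0.052], [0.722, -0.131, 0.054], [0.719, -0.132, 0.053]]
[251.7, 252.6, 275.3, 277.4] [0.4511 0.1516 0.0217] [0.057 0.059 0.015]
[197.9, 207.6, 217.9, 233.8] [0.5444 0.3119 0.0217] [0.059 0.062 0.015]
[3.14144875e+00 1.35697497e-05 2.81881138e+00] [0.18241164 0.5452991  0.40475002] [ 0.10061559  0.09258865 -0.83865107] 0.08562609891248243
wristcam pos [0.11803832 0.56624196 0.37467516] [[ 3.16009081e-01  9.48756054e-01  4.58977222e-04]
 [ 9.14747939e-01 -3.04810042e-01  2.65192470e-01]
 [ 2.51742863e-01 -8.33833803e-02 -9.64195386e-01]] 275.81646344115325
```

```bash
python3 -c "
from h import *
go([.493,-.087,.32],np.radians(39.5))"
```

```text
d [-0.9902 -1.0023  0.1694] w [ 0.     -0.      0.0889] rows>= 11.4 j6 -0.02
```

```bash
python3 -m pendant '[{"dx":-0.495,"dy":-0.5,"dz":0,"wz":0.03,"grip":1},{"dx":-0.99,"dy":-1,"dz":0.1,"wz":0.088,"grip":0.0},{"dx":-0.99,"dy":-1,"dz":0.17,"wz":0.088,"grip":-0.4},{"dx":-0.99,"dy":-1,"dz":0.17,"wz":0.088,"grip":-0.4},{"dx":-0.99,"dy":-1,"dz":0.17,"wz":0.088,"grip":-0.4},{"dx":-0.99,"dy":-1,"dz":0.17,"wz":0.088,"grip":-0.4},{"dx":-0.99,"dy":-1,"dz":0.17,"wz":0.088,"grip":-0.4},{"dx":-0.99,"dy":-1,"dz":0.17,"wz":0.088,"grip":-0.4},{"dx":-0.99,"dy":-1,"dz":0.17,"wz":0.088,"grip":-0.4},{"dx":-0.99,"dy":-1,"dz":0.17,"wz":0.088,"grip":-0.4},{"dx":-0.99,"dy":-1,"dz":0.17,"wz":0.088,"grip":-0.4},{"dx":-0.99,"dy":-1,"dz":0.17,"wz":0.088,"grip":-0.4}]' 40
```

```text
schema error: expected keys dx, dy, dz, wx, wy, wz, grip
```

```bash
python3 -m pendant '[{"dx":0,"grip":-0.4},{"dx":0,"grip":-0.4},{"dx":0,"grip":-0.4}]'; python3 - <<'E'
from h import *
s=bot.sense();print(s['ee_pos'],s['eef_rot'],s['grip_width'])
im,d=bot.capture('wrist');c=cam('wrist');W=cloud(d,c);save('w1.png',im)
r=bot.trace('wrist','stop_pin')
for q in r[:2]: 
    P=W[q['mask']];P=P[~np.isnan(P[:,0])]; t=P[P[:,2]>.066]; print(q['conf'],q['extent'],len(t),np.round(t.mean(0),4) if len(t) else '')
q=W.reshape(-1,3);q=q[~np.isnan(q[:,0])]
t=q[(q[:,2]>.068)&(q[:,2]<.078)&(np.hypot(q[:,0]-.493,q[:,1]+.087)<.03)];print('pintop',len(t),t.mean(0),t.max(0)-t.min(0))
t=q[(q[:,2]>.08)&(q[:,2]<.09)&(np.hypot(q[:,0]-.593,q[:,1]+.116)<.03)];print('shaft',len(t),t.mean(0) if len(t) else '')
E
```

```text
[0.18241164 0.5452991  0.40475002] [3.14144875e+00 1.35697497e-05 2.81881138e+00] 0.08562609891248243schema error: expected keys dx, dy, dz, wx, wy, wz, grip
<stdin>:8: RuntimeWarning: Mean of empty slice.
  ret = um.true_divide(
Traceback (most recent call last):
ValueError: zero-size array to reduction operation maximum which has no identity
```

View pics/w1.png

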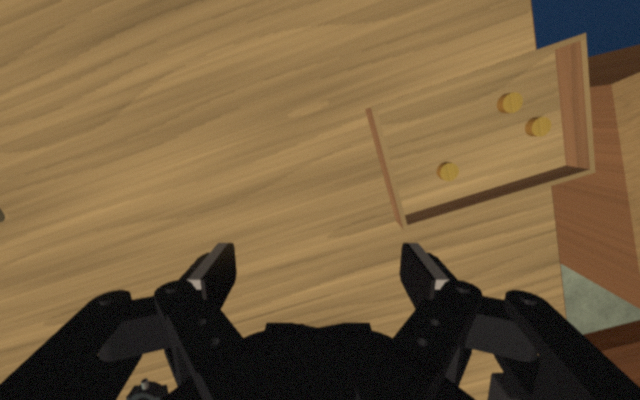

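The move was refused because every key must be given, so the wrist picture still shows only a tray near the start pose. I'm resending it with all keys.

```bash
python3 -m pendant '[{"dx":-0.495,"dy":-0.5,"dz":0,"wx":0,"wy":0,"wz":0.03,"grip":1},{"dx":-0.99,"dy":-1,"dz":0.1,"wx":0,"wy":0,"wz":0.089,"grip":0.0},{"dx":-0.99,"dy":-1,"dz":0.17,"wx":0,"wy":0,"wz":0.089,"grip":-0.4},{"dx":-0.99,"dy":-1,"dz":0.17,"wx":0,"wy":0,"wz":0.089,"grip":-0.4},{"dx":-0.99,"dy":-1,"dz":0.17,"wx":0,"wy":0,"wz":0.089,"grip":-0.4},{"dx":-0.99,"dy":-1,"dz":0.17,"wx":0,"wy":0,"wz":0.089,"grip":-0.4},{"dx":-0.99,"dy":-1,"dz":0.17,"wx":0,"wy":0,"wz":0.089,"grip":-0.4},{"dx":-0.99,"dy":-1,"dz":0.17,"wx":0,"wy":0,"wz":0.089,"grip":-0.4},{"dx":-0.99,"dy":-1,"dz":0.17,"wx":0,"wy":0,"wz":0.089,"grip":-0.4},{"dx":-0.99,"dy":-1,"dz":0.17,"wx":0,"wy":0,"wz":0.089,"grip":-0.4},{"dx":-0.99,"dy":-1,"dz":0.17,"wx":0,"wy":0,"wz":0.089,"grip":-0.4},{"dx":-0.99,"dy":-1,"dz":0.17,"wx":0,"wy":0,"wz":0.089,"grip":-0.4}]' 40
python3 -m pendant '[{"dx":0,"dy":0,"dz":0,"wx":0,"wy":0,"wz":0,"grip":-0.4},{"dx":0,"dy":0,"dz":0,"wx":0,"wy":0,"wz":0,"grip":-0.4}]'; cat > look.py <<'E'
import sys
from h import *
s=bot.sense();print(s['ee_pos'],s['eef_rot'],s['grip_width'],s['force'],s['t'])
im,d=bot.capture('wrist');c=cam('wrist');W=cloud(d,c);save(sys.argv[1],im);np.save('W.npy',W)
q=W.reshape(-1,3);q=q[~np.isnan(q[:,0])]
def blob(nm,x,y,lo,hi,r=.03):
    t=q[(q[:,2]>lo)&(q[:,2]<hi)&(np.hypot(q[:,0]-x,q[:,1]-y)<r)]
    if len(t): print(nm,len(t),np.round(t.mean(0),4),np.round((t.max(0)+t.min(0))/2,4),np.round(np.ptp(t,0),3))
    else: print(nm,'none')
E
python3 - w1b.png <<'E'
exec(open('look.py').read())
blob('pin',.493,-.087,.068,.079);blob('shaft',.593,-.116,.08,.09)
E
```

```text
t: 2.75
ee_pos: [0.4943, -0.0886, 0.3192]
eef_rot: [-3.142, 0.0, 2.256]
force: [-0.2, 0.6, -0.2]
grip_width: 0.0255
finger_force: 0.0
t: 3.0
ee_pos: [0.4927, -0.0848, 0.3198]
eef_rot: [-3.142, -0.001, 2.26]
force: [-0.3, -0.0, 0.6]
grip_width: 0.0257
finger_force: 0.0
[ 0.49266574 -0.084799    0.31977624] [-3.14154543e+00 -1.04926459e-03  2.26048465e+00] 0.025692582028669145 [-0.33479031 -0.03340519  0.5568408 ] 3.0
pin 127 [ 0.4923 -0.0895  0.0739] [ 0.4926 -0.0897  0.0721] [0.009 0.01  0.008]
shaft none
```

View pics/w1b.png

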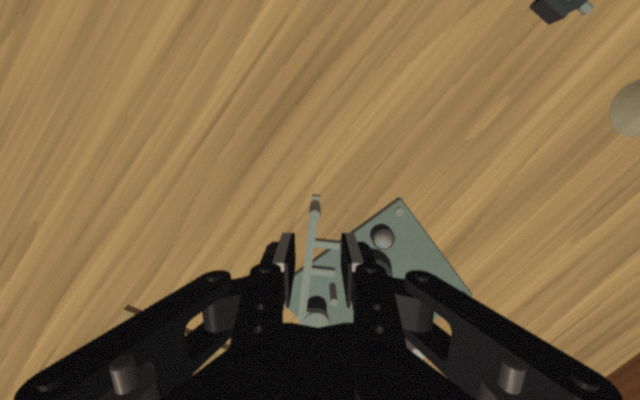

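The wrist view shows the pin top at (316,205), free on both sides, and the hinge at the plate's far corner. It measures 74 mm high at radius 132 mm, as described.

```bash
python3 - <<'E'
from h import *
go([.4925,-.0895,.227],np.radians(40.5))
H=np.array([.578,-.1897]);P=np.array([.4925,-.0895])
r=np.linalg.norm(P-H);a0=np.arctan2(*(P-H)[::-1]);print(r,np.degrees(a0))
# arc steps in tool axes (tool y at 40.5deg, tool x at 130.5deg)
ty=np.radians(40.5);x=np.array([np.cos(ty+np.pi/2),np.sin(ty+np.pi/2)]);y=np.array([np.cos(ty),np.sin(ty)])
for k in range(5,51,5):
    a=a0-np.radians(k);p=H+r*np.array([np.cos(a),np.sin(a)])-P
    print(k,'dx',round(p@x/.5,4),'dy',round(p@y/.5,4),'wz',round(k/360,4))
E
```

```text
d [-0.0075 -0.0065  0.1859] w [ 0.     -0.0001 -0.0026] rows>= 1.5 j6 -0.88
0.13172049954354104 130.47390799333576
5 dx -0.001 dy 0.023 wz 0.0139
10 dx -0.004 dy 0.0457 wz 0.0278
15 dx -0.009 dy 0.0682 wz 0.0417
20 dx -0.0159 dy 0.0901 wz 0.0556
25 dx -0.0247 dy 0.1113 wz 0.0694
30 dx -0.0354 dy 0.1317 wz 0.0833
35 dx -0.0477 dy 0.1511 wz 0.0972
40 dx -0.0617 dy 0.1693 wz 0.1111
45 dx -0.0772 dy 0.1862 wz 0.125
50 dx -0.0942 dy 0.2018 wz 0.1389
```

```bash
python3 -m pendant '[{"dx":-0.0075,"dy":-0.0065,"dz":0.09,"wx":0,"wy":0,"wz":-0.0026,"grip":-0.4},{"dx":-0.0075,"dy":-0.0065,"dz":0.186,"wx":0,"wy":0,"wz":-0.0026,"grip":-0.4},{"dx":-0.0075,"dy":-0.0065,"dz":0.186,"wx":0,"wy":0,"wz":-0.0026,"grip":-0.4},{"dx":-0.0075,"dy":-0.0065,"dz":0.186,"wx":0,"wy":0,"wz":-0.0026,"grip":-1},{"dx":-0.0075,"dy":-0.0065,"dz":0.186,"wx":0,"wy":0,"wz":-0.0026,"grip":-1},{"dx":-0.0075,"dy":-0.0065,"dz":0.186,"wx":0,"wy":0,"wz":-0.0026,"grip":-1}]' 30
```

```text
t: 3.8
ee_pos: [0.4933, -0.0906, 0.2281]
eef_rot: [3.14, 0.001, 2.276]
force: [-1.1, 2.7, 2.1]
grip_width: 0.009
finger_force: 29.8
```

Gripped at about 9–10 mm, which matches the pin. Now swing along the arc.

```bash
python3 -m pendant '[{"dx":-0.001,"dy":0.023,"dz":0,"wx":0,"wy":0,"wz":0.0139,"grip":-1},{"dx":-0.004,"dy":0.0457,"dz":0,"wx":0,"wy":0,"wz":0.0278,"grip":-1},{"dx":-0.009,"dy":0.0682,"dz":0,"wx":0,"wy":0,"wz":0.0417,"grip":-1},{"dx":-0.0159,"dy":0.0901,"dz":0,"wx":0,"wy":0,"wz":0.0556,"grip":-1},{"dx":-0.0247,"dy":0.1113,"dz":0,"wx":0,"wy":0,"wz":0.0694,"grip":-1},{"dx":-0.0354,"dy":0.1317,"dz":0,"wx":0,"wy":0,"wz":0.0833,"grip":-1},{"dx":-0.0477,"dy":0.1511,"dz":0,"wx":0,"wy":0,"wz":0.0972,"grip":-1},{"dx":-0.0617,"dy":0.1693,"dz":0,"wx":0,"wy":0,"wz":0.1111,"grip":-1},{"dx":-0.0772,"dy":0.1862,"dz":0,"wx":0,"wy":0,"wz":0.125,"grip":-1},{"dx":-0.079,"dy":0.19,"dz":0,"wx":0,"wy":0,"wz":0.126,"grip":-1},{"dx":-0.079,"dy":0.19,"dz":0,"wx":0,"wy":0,"wz":0.126,"grip":-1},{"dx":-0.079,"dy":0.19,"dz":0,"wx":0,"wy":0,"wz":0.126,"grip":-1}]'
python3 - <<'E'
from h import *
s=bot.sense();p=np.array(s['ee_pos'][:2]);H=np.array([.578,-.1897])
print(np.degrees(np.arctan2(*(p-H)[::-1])),np.linalg.norm(p-H),s['force'])
O=np.array([.5932,-.1163]);a=np.radians(-11.66);Rm=np.array([[np.cos(a),-np.sin(a)],[np.sin(a),np.cos(a)]]);print('stand frame',(p-O)@Rm)
E
```

```text
t: 5.3
ee_pos: [0.5896, -0.0601, 0.2279]
eef_rot: [-3.138, 0.002, 1.485]
force: [-8.0, -3.1, 6.5]
grip_width: 0.0081
finger_force: 30.4
84.89929978565026 0.13008647825562902 [-7.98587357 -3.1262246   6.47187628]
stand frame [-0.0149119   0.05427765]
```

```bash
python3 -m pendant '[{"dx":0,"dy":0,"dz":0,"wx":0,"wy":0,"wz":0,"grip":-0.4},{"dx":0,"dy":0,"dz":0,"wx":0,"wy":0,"wz":0,"grip":-0.4},{"dx":0,"dy":0,"dz":-0.12,"wx":0,"wy":0,"wz":0,"grip":0},{"dx":0,"dy":0,"dz":-0.24,"wx":0,"wy":0,"wz":0,"grip":0},{"dx":0,"dy":0,"dz":-0.24,"wx":0,"wy":0,"wz":0,"grip":0},{"dx":0,"dy":0,"dz":-0.24,"wx":0,"wy":0,"wz":0,"grip":0}]'
python3 - w2.png <<'E'
exec(open('look.py').read())
blob('pin',.59,-.06,.066,.079,.025);blob('shaft',.593,-.116,.081,.09,.02);blob('shaftbody',.593,-.116,.05,.09,.02)
E
```

```text
t: 6.05
ee_pos: [0.5909, -0.0593, 0.3467]
eef_rot: [3.141, -0.0, 1.484]
force: [0.5, -1.1, -0.6]
grip_width: 0.0428
finger_force: 0.0
[ 0.59089009 -0.05925962  0.34665557] [ 3.14118043e+00 -1.16638257e-04  1.48435190e+00] 0.04277953178384863 [ 0.52470171 -1.14985811 -0.63246543] 6.05
pin 105 [ 0.5873 -0.0594  0.0728] [ 0.5872 -0.0599  0.0705] [0.009 0.01  0.008]
shaft 200 [ 0.5914 -0.1164  0.0839] [ 0.5921 -0.117   0.0837] [0.016 0.015 0.005]
shaftbody 517 [ 0.5914 -0.1139  0.0742] [ 0.5917 -0.1171  0.0682] [0.019 0.019 0.036]
```

View pics/w2.png

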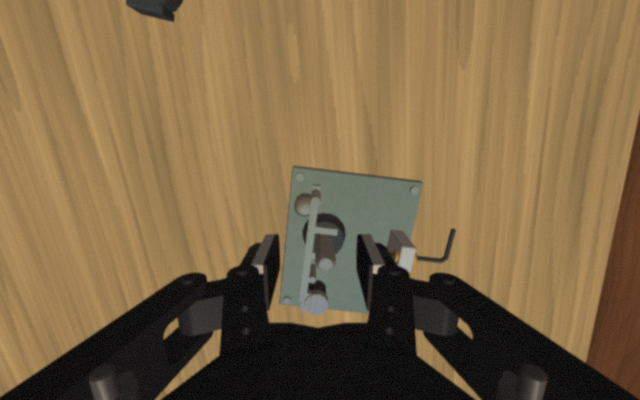

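The wrist picture shows the arm lying along the stand's y with its tines round the shaft at (325,240). The pin is within 1.5 mm of its home place, so the arm is home. Next, the flat's direction from the depth.

```bash
python3 - <<'E'
import numpy as np
q=np.load('W.npy').reshape(-1,3);q=q[~np.isnan(q[:,0])]
for O in ([.5932,-.1163],[.592,-.117]):
    d=q[:,:2]-O;r=np.hypot(*d.T);a=np.degrees(np.arctan2(d[:,1],d[:,0]))
    k=(r<.014)&(q[:,2]>.045)&(q[:,2]<.077)
    for lo in range(-20,200,10):
        m=k&(a>=lo)&(a<lo+10)
        if m.sum()>2: print(lo,m.sum(),round(np.median(r[m])*1000,1),end=' | ')
    n=[]
    print()
    # support: max extent of the side points along direction th; flat normal -> min
    print([(th,round(np.percentile(d[k]@[np.cos(np.radians(th)),np.sin(np.radians(th))],97)*1000,1)) for th in range(10,150,10)])
E
```

```text
-10 3 8.3 | 0 22 7.3 | 10 18 5.9 | 20 12 5.3 | 30 13 4.7 | 40 7 4.3 | 50 10 4.2 | 60 9 4.4 | 70 9 4.6 | 80 13 4.7 | 90 14 5.5 | 100 16 6.3 | 110 33 8.0 | 120 27 10.0 | 130 17 10.4 | 140 15 10.6 | 150 13 10.9 | 160 13 11.3 | 
[(10, np.float64(7.6)), (20, np.float64(7.3)), (30, np.float64(6.7)), (40, np.float64(6.0)), (50, np.float64(5.2)), (60, np.float64(4.8)), (70, np.float64(6.0)), (80, np.float64(7.1)), (90, np.float64(8.2)), (100, np.float64(9.0)), (110, np.float64(9.6)), (120, np.float64(10.1)), (130, np.float64(10.5)), (140, np.float64(10.8))]
0 15 8.9 | 10 24 7.8 | 20 16 6.7 | 30 16 6.0 | 40 10 5.6 | 50 12 5.6 | 60 10 5.6 | 70 13 5.7 | 80 14 6.2 | 90 20 6.9 | 100 23 8.2 | 110 23 9.5 | 120 27 10.1 | 130 14 10.2 | 140 14 10.2 | 150 7 10.4 | 160 6 10.3 | 
[(10, np.float64(8.9)), (20, np.float64(8.7)), (30, np.float64(8.1)), (40, np.float64(7.4)), (50, np.float64(6.6)), (60, np.float64(6.0)), (70, np.float64(7.1)), (80, np.float64(8.0)), (90, np.float64(8.9)), (100, np.float64(9.4)), (110, np.float64(9.9)), (120, np.float64(10.1)), (130, np.float64(10.2)), (140, np.float64(10.3))]
```

The flat is clear: radius falls to 6 mm about 58° in the world, so the shaft joint is about 1.2 rad, with its axis at (0.592, -0.117).

```bash
python3 -c "
from h import *
go([.592,-.117,.225],np.radians(58))"
```

```text
d [-0.1148  0.013   0.2412] w [-0.0003 -0.0002 -0.1749] rows>= 5.9 j6 -0.03
```

```bash
python3 -m pendant '[{"dx":-0.05,"dy":0.01,"dz":0,"wx":0,"wy":0,"wz":-0.03,"grip":0},{"dx":-0.115,"dy":0.013,"dz":0,"wx":0,"wy":0,"wz":-0.06,"grip":0},{"dx":-0.115,"dy":0.013,"dz":0,"wx":0,"wy":0,"wz":-0.088,"grip":0},{"dx":-0.115,"dy":0.013,"dz":0.0,"wx":0,"wy":0,"wz":-0.117,"grip":0},{"dx":-0.115,"dy":0.013,"dz":0.0,"wx":0,"wy":0,"wz":-0.146,"grip":0},{"dx":-0.115,"dy":0.013,"dz":0.0,"wx":0,"wy":0,"wz":-0.175,"grip":0},{"dx":-0.115,"dy":0.013,"dz":0.08,"wx":0,"wy":0,"wz":-0.175,"grip":0},{"dx":-0.115,"dy":0.013,"dz":0.16,"wx":0,"wy":0,"wz":-0.175,"grip":0},{"dx":-0.115,"dy":0.013,"dz":0.241,"wx":0,"wy":0,"wz":-0.175,"grip":0},{"dx":-0.115,"dy":0.013,"dz":0.241,"wx":0,"wy":0,"wz":-0.175,"grip":0},{"dx":-0.115,"dy":0.013,"dz":0.241,"wx":0,"wy":0,"wz":-0.175,"grip":-0.4},{"dx":-0.115,"dy":0.013,"dz":0.241,"wx":0,"wy":0,"wz":-0.175,"grip":-0.45}]' 25
python3 -m pendant '[{"dx":0,"dy":0,"dz":0,"wx":0,"wy":0,"wz":0,"grip":-1},{"dx":0,"dy":0,"dz":0,"wx":0,"wy":0,"wz":0,"grip":-1},{"dx":0,"dy":0,"dz":0,"wx":0,"wy":0,"wz":0,"grip":-1},{"dx":0,"dy":0,"dz":0,"wx":0,"wy":0,"wz":0,"grip":-1}]' 40
```

```text
t: 7.6
ee_pos: [0.5932, -0.1173, 0.2279]
eef_rot: [3.14, 0.003, 2.584]
force: [1.5, 0.4, 0.5]
grip_width: 0.0236
finger_force: 0.0
t: 8.1
ee_pos: [0.5923, -0.1186, 0.2281]
eef_rot: [-3.139, 0.003, 2.585]
force: [-3.3, -5.0, 3.9]
grip_width: 0.0146
finger_force: 40.2
```

The reading of 14.6 mm fits 16 mm across the flat, since the 10 mm pin read about 1 mm low too. Turn the shaft clockwise 70°.

```bash
python3 -m pendant '[{"dx":0,"dy":0,"dz":0,"wx":0,"wy":0,"wz":0.02,"grip":-1},{"dx":0,"dy":0,"dz":0,"wx":0,"wy":0,"wz":0.045,"grip":-1},{"dx":0.001,"dy":0,"dz":0,"wx":0,"wy":0,"wz":0.07,"grip":-1},{"dx":0.001,"dy":0,"dz":0,"wx":0,"wy":0,"wz":0.095,"grip":-1},{"dx":0.002,"dy":0,"dz":0,"wx":0,"wy":0,"wz":0.12,"grip":-1},{"dx":0.002,"dy":0,"dz":0,"wx":0,"wy":0,"wz":0.145,"grip":-1},{"dx":0.002,"dy":0,"dz":0,"wx":0,"wy":0,"wz":0.17,"grip":-1},{"dx":0.0024,"dy":0,"dz":0,"wx":0,"wy":0,"wz":0.194,"grip":-1},{"dx":0.0024,"dy":0,"dz":0,"wx":0,"wy":0,"wz":0.194,"grip":-1},{"dx":0.0024,"dy":0,"dz":0,"wx":0,"wy":0,"wz":0.194,"grip":-1},{"dx":0.0024,"dy":0,"dz":0,"wx":0,"wy":0,"wz":0.194,"grip":-1}]'
```

```text
t: 9.48
ee_pos: [0.5911, -0.1172, 0.2281]
eef_rot: [3.141, 0.002, 1.367]
force: [-4.2, -3.5, 6.4]
grip_width: 0.0153
finger_force: 41.3
```

```bash
python3 -m pendant '[{"dx":0,"dy":0,"dz":0,"wx":0,"wy":0,"wz":0,"grip":-0.3},{"dx":0,"dy":0,"dz":0,"wx":0,"wy":0,"wz":0,"grip":-0.2},{"dx":0,"dy":0,"dz":-0.1,"wx":0,"wy":0,"wz":0,"grip":0.3},{"dx":0.06,"dy":0.0,"dz":-0.21,"wx":0,"wy":0,"wz":0,"grip":1},{"dx":0.12,"dy":0.05,"dz":-0.25,"wx":0,"wy":0,"wz":0,"grip":1},{"dx":0.12,"dy":0.10,"dz":-0.25,"wx":0,"wy":0,"wz":0,"grip":1},{"dx":0.12,"dy":0.10,"dz":-0.25,"wx":0,"wy":0,"wz":0,"grip":1},{"dx":0.12,"dy":0.10,"dz":-0.25,"wx":0,"wy":0,"wz":0,"grip":1}]'
python3 - w3.png <<'E'
exec(open('look.py').read())
blob('pin',.588,-.06,.066,.079,.025);blob('shaft',.593,-.116,.081,.09,.02);blob('guide',.68,-.133,.054,.064,.03)
for O in ([.593,-.1167],[.592,-.117]):
    d=q[:,:2]-O;r=np.hypot(*d.T);a=np.degrees(np.arctan2(d[:,1],d[:,0]))
    k=(r<.014)&(q[:,2]>.045)&(q[:,2]<.077)
    for lo in range(-60,200,10):
        m=k&(a>=lo)&(a<lo+10)
        if m.sum()>2: print(lo,m.sum(),round(np.median(r[m])*1000,1),end=' | ')
    print()
for r in bot.trace('wrist','spindle')[:1]:
    from stand import fit
    print(fit(W,r['mask']))
E
```

```text
t: 10.48
ee_pos: [0.6521, -0.068, 0.3505]
eef_rot: [-3.14, -0.0, 1.365]
force: [-0.1, -0.4, -0.2]
grip_width: 0.0851
finger_force: 0.0
[ 0.65213375 -0.06801636  0.35048326] [-3.13952760e+00 -5.51210084e-05  1.36490898e+00] 0.0851476505212426 [-0.05674703 -0.37594622 -0.17764574] 10.475
pin 113 [ 0.5888 -0.0596  0.0735] [ 0.5881 -0.0602  0.0713] [0.01  0.009 0.011]
shaft 225 [ 0.5924 -0.1155  0.0846] [ 0.5913 -0.1171  0.0841] [0.016 0.019 0.006]
guide 478 [ 0.6753 -0.1333  0.0579] [ 0.6766 -0.1343  0.0572] [0.036 0.031 0.006]
-60 7 7.8 | -50 7 6.5 | -40 4 5.9 | -30 4 5.6 | -20 4 5.5 | -10 3 5.4 | 0 5 5.7 | 10 6 6.2 | 20 7 7.0 | 30 9 8.3 | 40 19 8.9 | 50 22 9.0 | 60 23 9.0 | 70 19 9.1 | 80 20 9.1 | 90 19 9.1 | 100 17 9.4 | 110 14 9.6 | 120 10 9.7 | 130 6 9.8 | 140 3 10.1 | 
-60 10 8.7 | -50 5 7.5 | -40 7 6.9 | -20 6 6.4 | -10 4 6.4 | 0 6 6.7 | 10 6 7.2 | 20 7 8.0 | 30 12 9.4 | 40 25 9.8 | 50 24 9.7 | 60 21 9.7 | 70 24 9.6 | 80 19 9.4 | 90 18 9.4 | 100 15 9.4 | 110 9 9.4 | 120 8 9.4 | 130 6 9.5 | 
(618.5899047851562, -137.68878173828125, 179.6883544921875, 150.15663146972656, 78.24047088623047)
```

Flat normal is about -13° against the stand's -11.7°, so it is aligned. The arm is still home and the guide sits where it should be. Next, the collar.

```bash
python3 -c "
from h import *
go([.544,.19,.31],np.radians(-90))"
```

```text
d [ 0.4612 -0.317   0.0821] w [-2.000e-04  2.000e-04  2.172e-01] rows>= 7.3 j6 0.08
```

```bash
python3 -m pendant '[{"dx":0.1,"dy":-0.08,"dz":0,"wx":0,"wy":0,"wz":0.029,"grip":1},{"dx":0.2,"dy":-0.15,"dz":0,"wx":0,"wy":0,"wz":0.058,"grip":1},{"dx":0.3,"dy":-0.22,"dz":0,"wx":0,"wy":0,"wz":0.087,"grip":1},{"dx":0.38,"dy":-0.28,"dz":0.02,"wx":0,"wy":0,"wz":0.116,"grip":1},{"dx":0.461,"dy":-0.317,"dz":0.05,"wx":0,"wy":0,"wz":0.145,"grip":1},{"dx":0.461,"dy":-0.317,"dz":0.082,"wx":0,"wy":0,"wz":0.174,"grip":1},{"dx":0.461,"dy":-0.317,"dz":0.082,"wx":0,"wy":0,"wz":0.2,"grip":1},{"dx":0.461,"dy":-0.317,"dz":0.082,"wx":0,"wy":0,"wz":0.217,"grip":1},{"dx":0.461,"dy":-0.317,"dz":0.082,"wx":0,"wy":0,"wz":0.217,"grip":1},{"dx":0.461,"dy":-0.317,"dz":0.082,"wx":0,"wy":0,"wz":0.217,"grip":1}]'
python3 - w4.png <<'E'
exec(open('look.py').read())
blob('collar',.544,.19,.013,.025,.035)
k=(q[:,2]>.0135)&(q[:,2]<.023)&(np.hypot(q[:,0]-.544,q[:,1]-.19)<.035)
print(cv2.minEnclosingCircle((q[k,:2]*1000).astype(np.float32)), cv2.minAreaRect((q[k,:2]*1000).astype(np.float32)))
k=(q[:,2]>.006)&(q[:,2]<.023)&(np.hypot(q[:,0]-.544,q[:,1]-.19)<.036);t=q[k];f=t[t[:,0]>t[:,0].max()-.006];print('screw end',f.mean(0),t.max(0),t.min(0))
for r in bot.trace('wrist','collar')[:3]: print(r['conf'],r['extent'])
E
```

```text
t: 11.82
ee_pos: [0.5445, 0.1897, 0.3103]
eef_rot: [-3.142, 0.0, 0.003]
force: [0.6, -0.1, -0.2]
grip_width: 0.0852
finger_force: 0.0
[0.54447666 0.18969804 0.31033933] [-3.14151102e+00  5.80328499e-07  2.65449995e-03] 0.0852391246190511 [ 0.58617243 -0.10481132 -0.17119196] 11.825
collar 1113 [0.5446 0.1914 0.0181] [0.5479 0.1909 0.017 ] [0.048 0.045 0.008]
((545.693603515625, 191.66592407226562), 26.33269500732422) ((547.9301147460938, 191.65809631347656), (48.188533782958984, 43.86589813232422), 5.495418548583984)
screw end [0.57025804 0.19357324 0.01226871] [0.57299672 0.21359897 0.02106431] [0.52399061 0.16824983 0.00611944]
0.93 [161.7, 158.5, 231.8, 226.1]
0.87 [293.0, 162.7, 340.4, 214.4]
0.77 [323.2, 248.8, 386.0, 306.4]
```

View pics/w4.png

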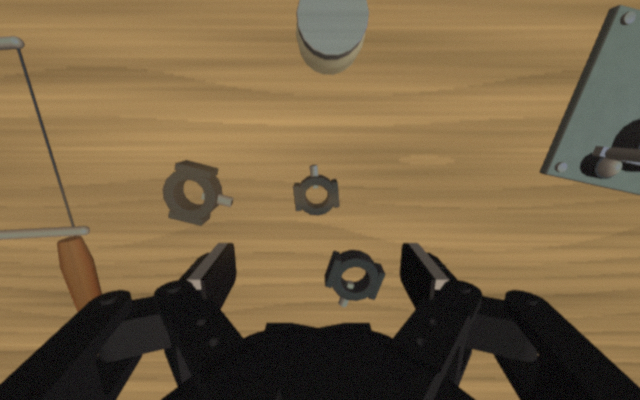

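The crop shows the small collar at (316,193) with its screw up towards +x at about +5°, well clear of the larger ones at (190,193) and (355,275). It is 44 mm over the cheeks and 18 mm high, so this is the right one.

```bash
python3 - <<'E'
from h import *
W=np.load('W.npy');s=bot.sense()
for (u0,u1) in ((180,245),(395,450)):
    P=W[235:300,u0:u1].reshape(-1,3);P=P[(P[:,2]>.1)]
    print('finger lowest z below TCP',round(s['ee_pos'][2]-np.percentile(P[:,2],1),4), np.round(np.percentile(P,[1,50],axis=0),3).tolist() if len(P) else 0)
go([.544,.1912,.178],np.radians(-85))
E
```

```text
finger lowest z below TCP 0.1581 [[0.534, 0.228, 0.152], [0.552, 0.232, 0.176]]
finger lowest z below TCP 0.1581 [[0.534, 0.134, 0.152], [0.552, 0.146, 0.175]]
d [-0.0012 -0.0027  0.2646] w [-0.     -0.     -0.0135] rows>= 2.1 j6 1.88
```

Open tips stand 159 mm ahead of the TCP, so at 44 mm they will be about 168 mm ahead. I use TCP z = 0.172.

```bash
python3 -m pendant '[{"dx":-0.001,"dy":-0.003,"dz":0.1,"wx":0,"wy":0,"wz":-0.0135,"grip":1},{"dx":-0.001,"dy":-0.003,"dz":0.2,"wx":0,"wy":0,"wz":-0.0135,"grip":1},{"dx":-0.001,"dy":-0.003,"dz":0.277,"wx":0,"wy":0,"wz":-0.0135,"grip":1},{"dx":-0.001,"dy":-0.003,"dz":0.277,"wx":0,"wy":0,"wz":-0.0135,"grip":1},{"dx":-0.001,"dy":-0.003,"dz":0.277,"wx":0,"wy":0,"wz":-0.0135,"grip":0.2},{"dx":-0.001,"dy":-0.003,"dz":0.277,"wx":0,"wy":0,"wz":-0.0135,"grip":-0.2},{"dx":-0.001,"dy":-0.003,"dz":0.277,"wx":0,"wy":0,"wz":-0.0135,"grip":-0.2},{"dx":-0.001,"dy":-0.003,"dz":0.277,"wx":0,"wy":0,"wz":-0.0135,"grip":-0.2}]' 40
```

```text
t: 12.92
ee_pos: [0.5449, 0.1917, 0.1738]
eef_rot: [-3.141, -0.004, 0.086]
force: [-0.3, -0.2, 6.2]
grip_width: 0.043
finger_force: 41.9
```

```bash
python3 -m pendant '[{"dx":0,"dy":0,"dz":-0.1,"wx":0,"wy":0,"wz":0,"grip":-0.2},{"dx":0,"dy":0,"dz":-0.2,"wx":0,"wy":0,"wz":0,"grip":-0.2},{"dx":0,"dy":0,"dz":-0.3,"wx":0,"wy":0,"wz":0,"grip":-0.2},{"dx":0,"dy":0,"dz":-0.3,"wx":0,"wy":0,"wz":0,"grip":-0.2},{"dx":0,"dy":0,"dz":-0.3,"wx":0,"wy":0,"wz":0,"grip":-0.2}]'
python3 - w5.png <<'E'
exec(open('look.py').read())
p=s['ee_pos'];R0=R.from_euler('xyz',s['eef_rot'])
L=R0.inv().apply(q-p)*1000
k=(np.abs(L[:,0])<40)&(np.abs(L[:,1])<21)&(L[:,2]>150)&(L[:,2]<182)
t=L[k];print(len(t),np.round(np.percentile(t,[1,50,99],axis=0),1).tolist())
# profile: y extent vs x, z of top
for x in range(-32,36,4):
    m=k&(L[:,0]>=x)&(L[:,0]<x+4)
    if m.sum()>3: print(x,m.sum(),np.round(np.percentile(L[m],[2,98],axis=0)[:,1:],1).tolist())
go([.5923,-.1169,.30],np.radians(-101.7))
a=im[100:400,200:460];cv2.imwrite('pics/w5c.png',cv2.resize(a,(520,600))[...,::-1])
E
```

```text
t: 13.55
ee_pos: [0.5436, 0.1913, 0.3215]
eef_rot: [3.142, 0.001, 0.086]
force: [-0.3, -0.4, -0.4]
grip_width: 0.0431
finger_force: 41.4
[0.54363096 0.19129526 0.32150611] [3.14151024e+00 6.68999893e-04 8.62903577e-02] 0.04311909466453485 [-0.29057725 -0.42063982 -0.3881434 ] 13.55
5150 [[-20.7, -20.6, 154.7], [1.3, 0.1, 156.5], [26.4, 20.5, 171.8]]
-24 92 [[-7.3, 155.2], [8.1, 157.2]]
-20 306 [[-15.8, 154.9], [12.6, 157.1]]
-16 881 [[-19.4, 155.0], [19.3, 171.9]]
-12 546 [[-20.2, 154.9], [20.1, 171.2]]
-8 362 [[-20.6, 154.8], [20.4, 169.3]]
-4 286 [[-20.7, 154.7], [20.5, 157.8]]
0 321 [[-20.8, 154.6], [20.4, 157.3]]
4 454 [[-20.6, 154.8], [20.5, 162.5]]
8 863 [[-20.5, 155.0], [20.4, 171.8]]
12 631 [[-11.1, 155.1], [12.0, 171.3]]
16 170 [[-3.5, 156.2], [5.0, 165.0]]
20 115 [[-3.4, 160.5], [3.7, 163.9]]
24 123 [[-3.4, 160.5], [3.6, 166.9]]
d [0.0441 0.6224 0.0414] w [0.0001 0.0004 0.0462] rows>= 5.0 j6 1.8
```

View pics/w5c.png

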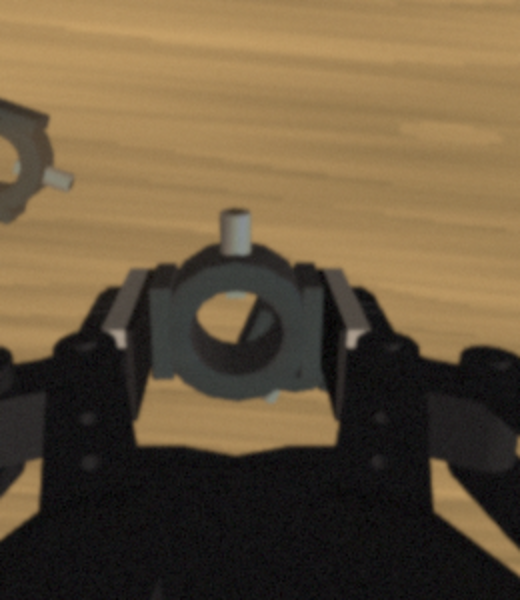

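The crop shows the collar level and square in the pads, with its screw straight out along tool +x. A quick circle fit gives its offset along the pads.

```bash
python3 - <<'E'
from h import *
from scipy.optimize import least_squares
s=bot.sense();W=np.load('W.npy').reshape(-1,3)
L=R.from_euler('xyz',s['eef_rot']).inv().apply(W-s['ee_pos'])*1000
t=L[(np.abs(L[:,0])<24)&(np.abs(L[:,1])<21)&(L[:,2]>152)&(L[:,2]<158.2)][:,:2]
# inner rim: nearest point to centre per angle bin ; outer back rim: farthest
def rims(c):
    d=t-c;r=np.hypot(*d.T);a=np.degrees(np.arctan2(d[:,1],d[:,0]));i=[];o=[]
    for b in range(-180,180,10):
        m=(a>=b)&(a<b+10)
        if m.sum()>4:
            i.append(t[m][np.argmin(r[m])])
            if abs(abs(b+5)-180)<40: o.append(t[m][np.argmax(r[m])])
    return np.array(i),np.array(o)
i,o=rims(np.array([-1.,0]))
f=lambda p,P:np.hypot(P[:,0]-p[0],P[:,1]-p[1])-p[2]
print('inner',least_squares(f,[0,0,11.5],args=(i,),loss='soft_l1').x,'outer back x',least_squares(lambda p:f([p[0],0,20],o),[0]).x)
E
```

```text
inner [-2.37974995  0.32611477 11.30738617] outer back x [-2.40217769]
```

```bash
python3 -c "
from h import *
go([.5948,-.1172,.275],np.radians(-101.7))"
```

```text
d [0.0492 0.6234 0.0914] w [0.0001 0.0004 0.0462] rows>= 5.1 j6 1.8
```

```bash
python3 -m pendant '[{"dx":0.01,"dy":0.08,"dz":0,"wx":0,"wy":0,"wz":0.01,"grip":-0.2},{"dx":0.02,"dy":0.2,"dz":0,"wx":0,"wy":0,"wz":0.02,"grip":-0.2},{"dx":0.03,"dy":0.31,"dz":0,"wx":0,"wy":0,"wz":0.03,"grip":-0.2},{"dx":0.04,"dy":0.42,"dz":0,"wx":0,"wy":0,"wz":0.04,"grip":-0.2},{"dx":0.049,"dy":0.53,"dz":0,"wx":0,"wy":0,"wz":0.046,"grip":-0.2},{"dx":0.049,"dy":0.6,"dz":0,"wx":0,"wy":0,"wz":0.046,"grip":-0.2},{"dx":0.049,"dy":0.623,"dz":0.03,"wx":0,"wy":0,"wz":0.046,"grip":-0.2},{"dx":0.049,"dy":0.623,"dz":0.091,"wx":0,"wy":0,"wz":0.046,"grip":-0.2},{"dx":0.049,"dy":0.623,"dz":0.091,"wx":0,"wy":0,"wz":0.046,"grip":-0.2},{"dx":0.049,"dy":0.623,"dz":0.091,"wx":0,"wy":0,"wz":0.046,"grip":-0.2}]'
python3 - w6.png <<'E'
exec(open('look.py').read())
blob('shaft',.593,-.116,.08,.088,.009)
a=im[60:360,180:480];cv2.imwrite('pics/w6c.png',cv2.resize(a,(600,600))[...,::-1])
L=R.from_euler('xyz',s['eef_rot']).inv().apply(q-s['ee_pos'])*1000
i=L[(np.hypot(L[:,0]+2,L[:,1])<11)&(L[:,2]>185)&(L[:,2]<197)];print('shaft top in tool',len(i),np.round(i.mean(0),1),np.round((i.max(0)+i.min(0))/2,1),np.round(np.ptp(i,0),1))
E
```

```text
t: 14.85
ee_pos: [0.5956, -0.116, 0.276]
eef_rot: [-3.141, 0.001, -0.202]
force: [0.0, -0.6, -0.6]
grip_width: 0.043
finger_force: 41.4
[ 0.59561133 -0.11596269  0.27598339] [-3.14129539e+00  7.21650125e-04 -2.01765232e-01] 0.04300459713328689 [ 0.0097387  -0.58734976 -0.56114043] 14.85
shaft 7 [ 0.5864 -0.1175  0.0844] [ 0.5859 -0.1151  0.0836] [0.003 0.008 0.005]
shaft top in tool 11 [ -9.3   4.2 192.6] [ -9.    1.8 192.4] [3.7 9.8 5.4]
```

View pics/w6c.png

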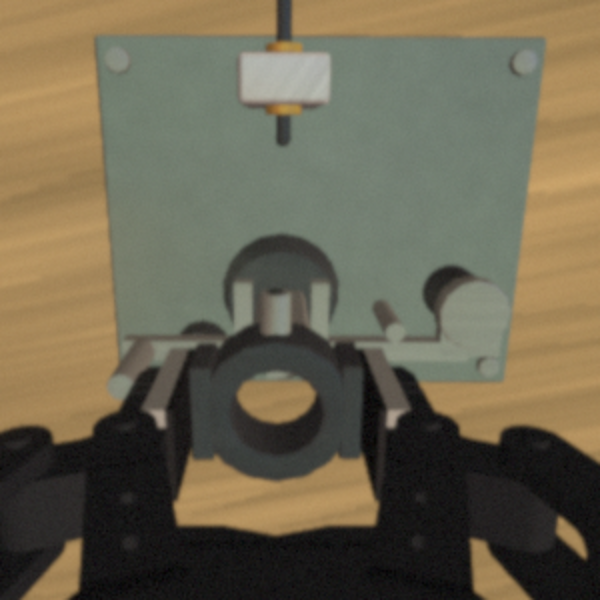

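The crop shows the screw at (277,300) and the key at (283,130). With perspective, the collar sits about 1.5–2 mm too far towards +y of the stand. I shift by that and lower it partway.

```bash
python3 -m pendant '[{"dx":0,"dy":0.003,"dz":0,"wx":0,"wy":0,"wz":0,"grip":-0.2},{"dx":0,"dy":0.003,"dz":0.02,"wx":0,"wy":0,"wz":0,"grip":-0.2},{"dx":0,"dy":0.003,"dz":0.04,"wx":0,"wy":0,"wz":0,"grip":-0.2},{"dx":0,"dy":0.003,"dz":0.05,"wx":0,"wy":0,"wz":0,"grip":-0.2},{"dx":0,"dy":0.003,"dz":0.05,"wx":0,"wy":0,"wz":0,"grip":-0.2},{"dx":0,"dy":0.003,"dz":0.05,"wx":0,"wy":0,"wz":0,"grip":-0.2}]'
```

```text
t: 15.65
ee_pos: [0.5953, -0.1183, 0.2513]
eef_rot: [-3.142, -0.0, -0.203]
force: [-1.0, -0.8, -0.8]
grip_width: 0.0429
finger_force: 41.4
```

```bash
python3 -m pendant '[{"dx":0,"dy":0,"dz":0.01,"wx":0,"wy":0,"wz":0,"grip":-0.2},{"dx":0,"dy":0,"dz":0.02,"wx":0,"wy":0,"wz":0,"grip":-0.2},{"dx":0,"dy":0,"dz":0.03,"wx":0,"wy":0,"wz":0,"grip":-0.2},{"dx":0,"dy":0,"dz":0.03,"wx":0,"wy":0,"wz":0,"grip":-0.2},{"dx":0,"dy":0,"dz":0.03,"wx":0,"wy":0,"wz":0,"grip":-0.2}]'
```

```text
t: 16.27
ee_pos: [0.5952, -0.1182, 0.2362]
eef_rot: [-3.141, -0.0, -0.203]
force: [-0.1, -0.3, -0.7]
grip_width: 0.0429
finger_force: 41.4
```

```bash
python3 -m pendant '[{"dx":0,"dy":0,"dz":0.012,"wx":0,"wy":0,"wz":0,"grip":-0.2},{"dx":0,"dy":0,"dz":0.024,"wx":0,"wy":0,"wz":0,"grip":-0.2},{"dx":0,"dy":0,"dz":0.034,"wx":0,"wy":0,"wz":0,"grip":-0.2},{"dx":0,"dy":0,"dz":0.04,"wx":0,"wy":0,"wz":0,"grip":-0.2},{"dx":0,"dy":0,"dz":0.043,"wx":0,"wy":0,"wz":0,"grip":-0.2},{"dx":0,"dy":0,"dz":0.043,"wx":0,"wy":0,"wz":0,"grip":-0.2},{"dx":0,"dy":0,"dz":0.043,"wx":0,"wy":0,"wz":0,"grip":-0.2}]'
python3 - w7.png <<'E'
exec(open('look.py').read())
blob('pin',.588,-.06,.066,.08,.025)
a=im[60:360,180:480];cv2.imwrite('pics/w7c.png',cv2.resize(a,(600,600))[...,::-1])
L=R.from_euler('xyz',s['eef_rot']).inv().apply(q-s['ee_pos'])*1000
for nm,lo,hi in (('shaft top',125,136),('collar top',152,158.5)):
    i=L[(np.hypot(L[:,0]+2,L[:,1])<22)&(np.abs(L[:,1])<20)&(L[:,2]>lo)&(L[:,2]<hi)];print(nm,len(i),np.round((i.max(0)+i.min(0))/2,1) if len(i) else '',np.round(np.ptp(i,0),1) if len(i) else '')
E
```

```text
t: 17.15
ee_pos: [0.5952, -0.1182, 0.2148]
eef_rot: [-3.141, -0.0, -0.203]
force: [-0.4, 0.2, -0.1]
grip_width: 0.0433
finger_force: 41.5
[ 0.59522766 -0.11823497  0.2148128 ] [-3.14149780e+00 -4.31286523e-04 -2.02813017e-01] 0.04333295670325676 [-0.39521127  0.1721582  -0.05783747] 17.15
pin none
shaft top 1291 [-2.800e+00  1.000e-01  1.317e+02] [14.1 19.7  8.6]
collar top 2766 [ -0.   -0.  155.2] [34.9 40.   6.5]
```

View pics/w7c.png

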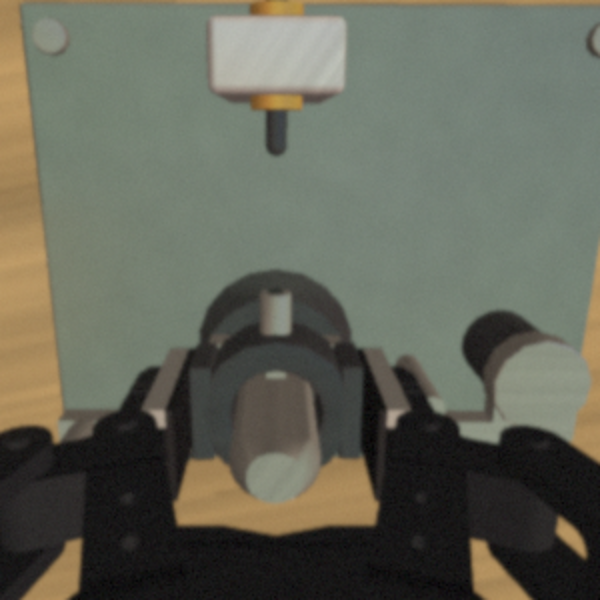

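The shaft stands in the bore, and the screw (276,310), the flat and the key (276,140) are in line. I press down lightly to confirm the seat.

```bash
python3 -m pendant '[{"dx":0,"dy":0,"dz":0.002,"wx":0,"wy":0,"wz":0,"grip":-0.2},{"dx":0,"dy":0,"dz":0.004,"wx":0,"wy":0,"wz":0,"grip":-0.2},{"dx":0,"dy":0,"dz":0.004,"wx":0,"wy":0,"wz":0,"grip":-0.2},{"dx":0,"dy":0,"dz":0.004,"wx":0,"wy":0,"wz":0,"grip":-0.2},{"dx":0,"dy":0,"dz":0.004,"wx":0,"wy":0,"wz":0,"grip":-0.2}]'
```

```text
t: 17.82
ee_pos: [0.5952, -0.1182, 0.2146]
eef_rot: [-3.142, -0.001, -0.203]
force: [-4.1, 0.8, 10.4]
grip_width: 0.0434
finger_force: 42.8
```

```bash
python3 -c "
from bench import bot
print(bot.sign_off())"
```

```text
the job is handed in; nothing more can be done
None
```

I handed the job in at about 18 s on the robot's clock, still gripping the collar with about 42 N. It is seated on the stop arm with its set-screw on the flat, in line with the key guide; I haven't seen the judge's result.

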